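# Lay the large tin flat, lid up

## Task

Two storage tins stand on edge on the worktop. Tip the larger one over so that it lies flat on its base with its wooden lid and knob facing up, close to where it stood. Leave the small tin standing and do not disturb it, the jam jar or the mug.

Things in the scene. Friction and masses are not known exactly. Their poses are not given: they have to be found in the camera images.
- large_tin: Large grey box tin, wooden lid, 0.26 to 0.49 kg: 45 mm base to lid (x axis, pointing out of the lid) x 80 (y) x 100 mm (z). Origin: middle of this box. Starts on edge on a 45 x 80 side, z up, x level in any direction. Pushed level on the lid near its top edge (lower, the rising knob meets the finger), it tips over its base edge; past 25 degrees it falls. Origin 22.5 mm up when lying.
- large_tin_knob (a point): Outer end of the round wooden knob in the middle of the large tin's lid: 18 mm in diameter, sticks out 8 mm from the lid face, 30.5 mm from the tin's middle along its x axis.
- small_tin: Small tin of the same kind, to be left standing: 36 mm from base to lid (x axis, out of the lid), 60 mm wide (y), 66 mm tall as it stands on edge; knob 14 mm in diameter, sticking out 7 mm. Origin at the middle of the box.
- jam_jar: Jam jar, 71 mm in diameter, 110 mm tall, upright; origin at the centre of its underside. To be left alone.
- mug: Striped mug with a handle, 90 x 120 mm with the handle, 88 mm tall, upright; origin at its underside. To be left alone.
Not all that is in view belongs to the job. Leave any orange look-alike of the small_tin alone.

How it is judged (in metres and radians):
At the end, for the whole second after the job is handed in: The large tin rests on the worktop on its base, lid up within 10 degrees, its middle within 150 mm of where it was at the start (tipping alone moves it about 80 mm), at rest. The small tin still stands on edge, and it, the jam jar and the mug are within 20 mm of their starting places (angle between large_tin's own x axis and vertical below 0.17 rad and height (world z) of large_tin below 0.032 m and distance of large_tin from where it was at the start of the episode below 0.15 m and linear speed of large_tin below 0.02 m/s and angle between small_tin's own z axis and vertical below 0.17 rad and distance of each of small_tin, jam_jar, mug from where it was at the start of the episode below 0.02 m); the robot touches nothing.
It fails at once if the small tin is moved by more than 20 mm (distance of small_tin from where it was at the start of the episode above 0.02 m).
It fails at once if the jam jar is moved by more than 20 mm (distance of jam_jar from where it was at the start of the episode above 0.02 m).
It fails at once if the mug is moved by more than 20 mm (distance of mug from where it was at the start of the episode above 0.02 m).
It fails at once if the small tin is tipped over (angle between small_tin's own z axis and vertical above 0.5 rad).
It also fails if it takes over 29 s, if anything falls off the work surface, if the arm or the gripper's body presses on something with over 40 N, if the wrist force passes 120 N, or if a joint passes its speed limit or range.

## Robot

A 6-joint arm with a two-finger parallel gripper is mounted at the origin on the work surface; the furniture and walls round the work are solid. World frame = base frame: x ahead of the robot, y to its left, z up, the work surface at z = 0. Lengths are in mm, angles in rad, forces in N, time in s.
With the tool pointing down it reaches from about 275 to 825 mm from the base axis. Payload 4.9 kg.
Tool frame: the origin (TCP) lies at the very end of the fingers, on their centre line; the grasp point (between the pads) lies 19 mm behind it; z points along the fingers, y is the line along which they close (so a half turn about z gives the same grasp; the last joint's range is limited). The gripper opens to 85 mm and grips with 20 to 120 N. Pads are 22 mm wide; open, the fingers measure 114 mm over their backs; the gripper's body (76 mm by 85 mm) begins 54 mm behind the grasp point. The pads swing forward as they close: fully open they stand 13 mm farther back than shut.
Start: joints at [-1.392, 0.326, -0.193, 1.052, 0, 1.437], TCP at [169.26, -523.325, 231.281] pointing down, gripper open.
Joint ranges: [-2.65, 2.65], [-0.97, 1.79], [-1.3, 1.35], [-1.93, 2.1], [-1.47, 1.37], [-3.14, 3.14]. Speed limits (rad/s): [2.57, 2.57, 3.14, 3.14, 3.14, 3.14].

## Interface

Orientations are given as [roll, pitch, yaw] about the fixed x, y, z axes, in that order (R = Rz(yaw) Ry(pitch) Rx(roll)).
In Python, from bench import bot, solve_ik, imaging gives the robot as it stands. Calls block until the motion is done:
- bot.move_ptp(position, orientation): joint-space move of the TCP to a pose.
- bot.movel(position, rot=None, max_speed=150, threshold=None): straight line of the TCP; rot=None keeps the orientation; max_speed is the mean speed in mm/s. With threshold (N) it stops when the force on the tool has changed by that much, and returns True; else False.
- bot.move_j(angles): joint-space move.
- bot.grip(opening, effort=None): opening from 0.0 (shut) to 1.0 (fully open); effort is the grip in N (None keeps the last); returns when the fingers have stopped.
- bot.dwell(seconds).
- solve_ik(position, orientation): joint angles nearest the present ones, or None.
- bot.get_state(): the state.
- imaging.capture(name): name is "side" or "top" or "wrist"; returns the picture (420x560x3 uint8, blue, green, red); there is no depth.
- imaging.camera_model(name): a dict with "K" (3x3 intrinsics, pixels), "position" and "rotation" of the camera in the world. Camera axes: x right, y up, looking along -z (the intrinsics and any distortion apply to the point x, -y, -z); pixel columns grow to the right and rows downward; lengths in mm; the calibration is good to about 2 mm. The wrist camera is an equidistant fisheye: a pixel r from the principal point sees the ray r / f radians off the axis. A picture is of the moment at which its call begins: read the wrist's pose just before it. camera_model takes no time and is no camera call; for the wrist camera it gives the pose at the moment of the call.
A pose or a line that the arm cannot do raises bot.IKError and nothing moves.
- bot.sign_off(): hands the job in; it is judged then, once.
The state is a dict: "t": time; "qpos": joint angles; "joint_velocities": joint speeds; "effort": joint torques, N m; "tcp_pos": TCP position; "orientation": TCP orientation; "contact_force": force on the tool from outside, world axes, zero at the start; "wrist_torque": the same for the moment, N m; "opening": opening from 0.0 (shut) to 1.0 (fully open); "gripper_force": force on a finger pad.
Only numpy, scipy, OpenCV 4.12 (cv2) and the standard library are available. Lean on these libraries where they do the work, as an engineer would, in place of code of your own. Each camera call takes 0.05 s, during which the arm holds its last target. There are 200 camera calls.

## Working session

There is one attempt and no reset: what is moved stays moved. The work goes in short steps, each a Python script; the robot and the scene stay as the last script left them, time stands still between calls to the robot, and variables do not carry over. Pictures are saved under pics/ and viewed, at most 10 in all, crops included, and the job is handed in when it is done.

```bash
mkdir -p pics; python3 - <<'E'
from bench import bot,imaging
import cv2
for n in("side","top"):
    cv2.imwrite(f"pics/{n}0.png",imaging.capture(n)); m=imaging.camera_model(n); print(n,m)
print(bot.get_state()["orientation"])
E
```

```text
side {'K': array([[421.2388572 ,   0.        , 283.06034623],
       [  0.        , 421.2388572 , 210.00224766],
       [  0.        ,   0.        ,   1.        ]]), 'position': array([407.19843236, 572.11528245, 624.55428587]), 'rotation': array([ 0.82945498,  0.02222103, -2.91222725])}
top {'K': array([[439.80486731,   0.        , 278.90562408],
       [  0.        , 439.80486731, 209.26493738],
       [  0.        ,   0.        ,   1.        ]]), 'position': array([466.73285896, -52.44034052, 953.65199611]), 'rotation': array([ 0.12647447, -0.00167885, -1.59778181])}
[-3.13998670e+00 -2.11273607e-04  3.12792351e-01]
```

View pics/side0.png

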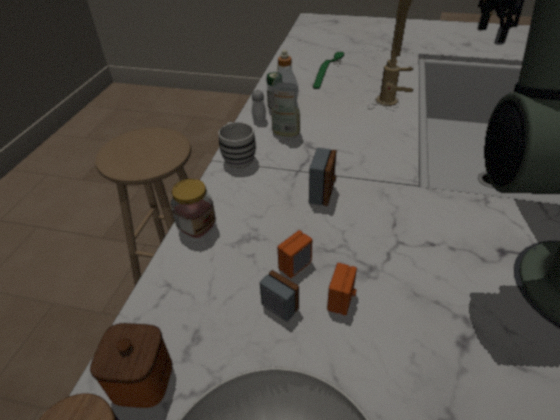

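View pics/top0.png

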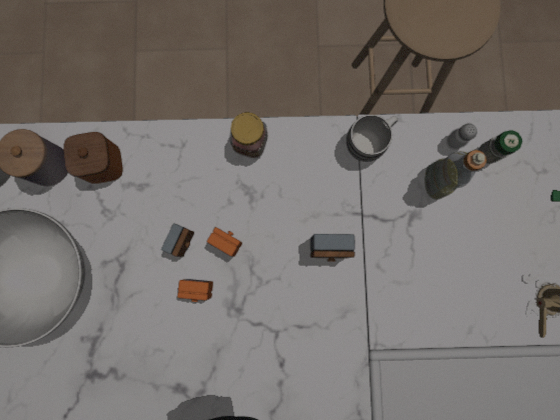

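The large tin is at about (333,246) in the top view, with its lid and knob (331,258) facing the robot. It will therefore tip away from the robot, towards +x. I'll enlarge it to read the corners.

```bash
python3 - <<'E'
import cv2
a=cv2.imread("pics/top0.png")[215:275,293:373]
cv2.imwrite("pics/c1.png",cv2.resize(cv2.convertScaleAbs(a,alpha=1.8),None,fx=10,fy=10,interpolation=cv2.INTER_CUBIC))
E
cat > h.py <<'E'
import numpy as np
from scipy.spatial.transform import Rotation as R
from bench import bot,imaging,solve_ik
def back(n,uv,z):
    m=imaging.camera_model(n);K=m["K"]
    Rm=R.from_euler("xyz",m["rotation"]).as_matrix()
    d=np.linalg.inv(K)@[uv[0],uv[1],1]; d=Rm@[d[0],-d[1],-d[2]]
    p=m["position"]; return p+d*(z-p[2])/d[2]
E
python3 -c "
from h import *
print(back('top',(333,240),100),back('side',(328,152),100),back('side',(315,202),0), back('top',(248,128),110),back('top',(370,130),88))"
```

```text
[ 512.31319154 -160.07370031  100.        ] [ 495.8900804  -183.95340971  100.        ] [ 511.8872428  -129.56360746    0.        ] [7.37705617e+02 4.33338049e-02 1.10000000e+02] [ 734.02503559 -246.22372776   88.        ]
```

View pics/c1.png

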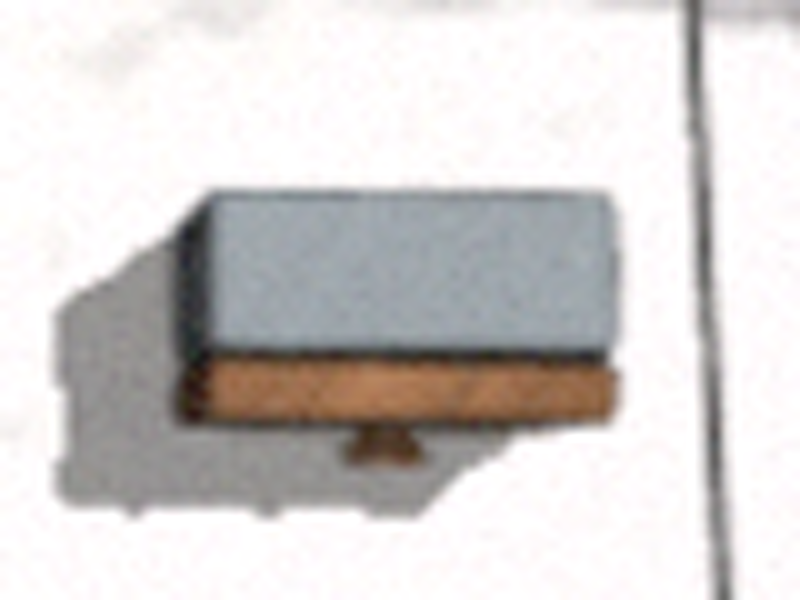

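The crop shows the top face corners: far edge (213,190) to (612,192), lid edge (205,422) to (615,422). The knob is at (383,445). I'll compute the pose and check the IK.

```bash
python3 - <<'E'
from h import *
c=[back('top',(292.5+u/10,214.5+v/10),100) for u,v in [(213,190),(612,192),(615,422),(205,422)]]
c=np.array(c);print(c.round(1))
ctr=c.mean(0)[:2]; e=(c[0]-c[1]+c[3]-c[2])[:2]; e/=np.linalg.norm(e)
d=np.array([e[1],-e[0]]); lid=(c[2]+c[3])[:2]/2; print(ctr,e,d,lid)
th=np.arctan2(d[1],d[0])
for s in (-45,50):
  for yaw in (th,th+np.pi):
    p=lid+d*s; print(p,th,solve_ik([*p,88],[np.pi,0,yaw]))
E
```

```text
[[ 525.9 -123.3  100. ]
 [ 523.5 -200.8  100. ]
 [ 479.  -199.2  100. ]
 [ 481.2 -120.1  100. ]]
[ 502.39516647 -160.86696465] [0.0293884  0.99956807] [ 0.99956807 -0.0293884 ] [ 480.09896953 -159.67301851]
[ 435.11840649 -158.35054037] -0.029392635076142832 [-0.50865382  0.3278178  -0.6103519   0.63262662  0.          2.66233147]
[ 435.11840649 -158.35054037] -0.029392635076142832 [-0.50865382  0.3278178  -0.6103519   0.63262662  0.         -0.47926118]
[ 530.07737291 -161.14243866] -0.029392635076142832 [-0.42835933  0.46983405 -0.375244    0.72571828  0.          2.74262596]
[ 530.07737291 -161.14243866] -0.029392635076142832 [-0.42835933  0.46983405 -0.375244    0.72571828  0.         -0.3989667 ]
```

```bash
python3 - <<'E'
from h import *
import cv2
lid=np.array([480.1,-159.7]);d=np.array([.99957,-.02939]);o=[np.pi,0,-.0294]
P=lambda s,z:[*(lid+d*s),z]
bot.grip(0.0)
bot.move_ptp(P(-50,200),o)
bot.movel(P(-50,89))
f0=bot.get_state()["contact_force"]
bot.movel(P(-16,89),max_speed=80)
bot.movel(P(38,89),max_speed=45)
s=bot.get_state();print(s["tcp_pos"],s["contact_force"],f0)
bot.movel(P(-30,110),max_speed=150)
bot.dwell(.3)
a=imaging.capture("side");b=imaging.capture("top")
cv2.imwrite("pics/after.png",np.hstack([cv2.resize(a[100:340,150:400],(400,384)),cv2.resize(b[100:340,200:450],(400,384))]))
print(bot.get_state()["t"])
E
```

```text
[ 517.76670862 -160.77028567   88.96476291] [-0.26176616  0.66683903 -0.51493658] [-0.5754709   0.34596686 -0.06740222]
6.3583
```

View pics/after.png

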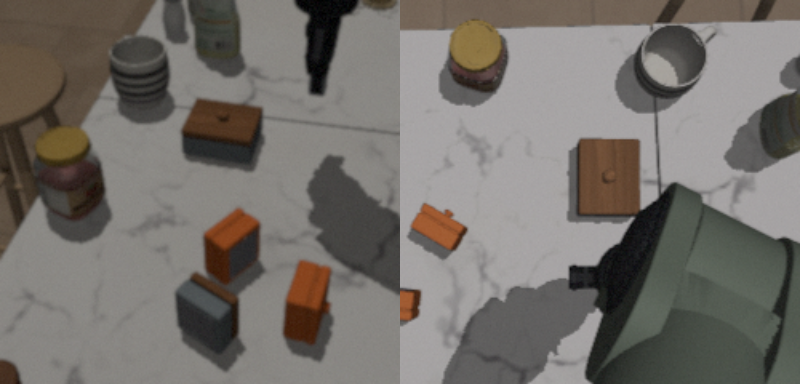

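The large tin lies flat with its lid up, and the knob is at (608,177) in the composite. The small tin, jar and mug look untouched. I'll check how far it moved and hand in.

```bash
python3 - <<'E'
from h import *
p=back('top',(330,210.6),53);m=np.hypot(*(p[:2]-[502.4,-160.9]));D=np.hypot(m,27.5);print(p,D)
if D<140:
    bot.movel([440,-158,180]); print(bot.sign_off(),bot.get_state()["t"])
E
```

```text
[ 575.57167554 -162.38526806   53.        ] 78.18279940109853
the job is handed in; nothing more can be done
the job is handed in; nothing more can be done
```

The large tin now lies flat on its base with its lid and knob up, about 78 mm from where it stood; the small tin, jam jar and mug look untouched in the after pictures, and the job is handed in.

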